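Set out the reactor parts for reassembly

ROBOT

A 7-joint arm with a two-finger parallel gripper is mounted at the origin on the work surface. World frame = base frame: x ahead of the robot, y to its left, z up, the work surface at z = 0. Lengths are in m, angles in rad, forces in N, time in s.
With the tool pointing down it reaches from about 0.35 to 0.9 m from the base axis. Payload 8.1 kg.
Tool frame: the origin (TCP) lies midway between the tips of the shut fingers; the grasp point (between the pads) lies 19 mm behind it; z points along the fingers, y is the line along which they close (so a half turn about z gives the same grasp; the last joint's range is limited). The gripper opens to 92 mm and grips with 3 to 60 N. Pads are 19 mm wide; open, the fingers measure 130 mm over their backs; the gripper's body (75 mm by 190 mm) begins 47 mm behind the grasp point.
Start: joints at [-1.386, 0.434, 0.025, 1.573, -0.012, 1.134, -0.075], TCP at [0.177, 0.599, 0.227] pointing down, gripper open.
Joint ranges: [-2.62, 2.62], [-0.44, 2.09], [-1.27, 1.32], [0.08, 2.57], [-1.32, 4.46], [0.12, 2], [-2.74, 2.74]. Speed limits (rad/s): [2.22, 2.22, 3.01, 3.01, 3.14, 3.14, 3.14].

INTERFACE

Orientations are given as a rotation vector (axis times angle).
In Python, from cell import arm gives the robot as it stands.
- The arm moves only by the tool send_rows, never from a script. Its argument "increments" is a list of rows, each a list of 3 entries, a list of its own where there are three numbers: the finger opening in cm, from 0 to 9.18, then the shift along the tool's x, y, z in cm, then the turn, a rotation vector about the tool's x, y, z in rad. A call has 1 to 5 rows; each row shifts and turns the commanded pose from where the row before left it, along the tool's axes as they then stand; what a row does not reach is not made up. A row lasts 1/10 s, in which the tool goes at most 50 mm and 8.59 degrees, less where a joint would pass 70% of its speed; a pose out of reach is approached as far as the arm can. A call is refused whole if a number of a shift passes 5 or a number of a turn 0.15, either way. A call with a gripper value outside its range is refused whole. The fingers move at their own pace and stop on an object; "force" is the grip in N (left out, the last holds). Time passes only in rows, so rows that do not move let the fingers close. It gives the time, the measured TCP pose, the force, the opening and the grip force at its end, in the units of the state.
- arm.observe(): the state, without advancing time (a new reading comes with each control period).
- arm.get_image(name): name is "scene" or "side" or "wrist"; returns the picture (384x512x3 uint8, red, green, blue); there is no depth.
- arm.camera_params(name): a dict with "camera_matrix" (3x3 intrinsics, pixels), "R" (3x3) and "t" (3): a world point X has camera coordinates R X + t. Camera axes: x right, y down, z forward; pixel columns grow to the right and rows downward; lengths in m; the calibration is good to about 2 mm. A picture is of the moment at which its call begins: read the wrist's pose just before it. camera_params takes no time and is no camera call; for the wrist camera it gives the pose at the moment of the call.
- arm.sign_off(): hands the job in; it is judged then, once.
The state is a dict: "clock": time; "joints": joint angles; "dq": joint speeds; "joint_efforts": joint torques, N m; "position": TCP position; "ee_rot": TCP orientation; "force": force on the tool from outside, world axes, zero at the start; "ft_torque": the same for the moment, N m; "width": opening from 0.0 (shut) to 1.0 (fully open); "gripper_force": force on a finger pad.
Only numpy, scipy, OpenCV 4.12 (cv2) and the standard library are available. Lean on these libraries where they do the work, as an engineer would, in place of code of your own. Each camera call takes 0.05 s, during which the arm holds its last target. There are 200 camera calls.

TASK

Set out the stripped bioreactor's parts for reassembly: stand the bladed impeller in the middle of the round base plate and lower the steel collar over its hub so that it lies flat on the blades. Stand the small bottle on the bench midway between the base plate and the square stirrer, then stand the steel port plug, flange down, directly behind the bottle (on the side away from the robot) with about 4 cm clear between the two. Everything must end upright; leave the white beaker and the box of pipette tips where they are.

Things in the scene. Friction and masses are not known exactly. Their poses are not given: they have to be found in the camera images.
- base_plate: Fixed round base plate of a reactor lying on the bench: steel flange 120 mm diameter, 10 mm high, with a cream disc 100 mm diameter on it whose flat top is 16 mm above the bench. Origin: centre of the underside, on the bench. It lies left or right of the stirrer, 280 mm from it centre to centre. Its x axis points away from the robot within about 8 degrees and its y axis runs along the line through the stirrer's centre.
- stirrer: Fixed square magnetic stirrer: white housing 110 x 110 mm with a round steel top plate, 45 mm high in all. Origin: centre of the underside, on the bench. z up.
- impeller: Loose white plastic impeller, standing upright: hub 24 mm diameter and 50 mm high, with four blades at its foot reaching out to 35 mm from the axis (70 mm across), 7 mm thick and 14 mm high. Take it by the hub above the blades. Origin: centre of the underside; z is the hub's axis, up; x and y run along blades. 70 g.
- collar: Loose plain steel ring lying flat: 52 mm outside, 38 mm hole right through, 26 mm high. Fits loosely over the impeller's hub. Origin: centre of the underside; z is its axis. About 180 g.
- bottle: Loose small white plastic bottle with a grey cap, upright: body 42 mm diameter, 85 mm high in all, straight-sided from the foot to at least 45 mm. Origin: centre of the underside; z is its axis, up. About 120 g.
- plug: Loose steel port plug, upright: flange at the foot 50 mm diameter and 8 mm high, above it a round body 32 mm diameter up to 44 mm. Origin: centre of the underside; z is its axis, up. About 200 g.
- beaker: White ceramic beaker, 64 mm rim diameter, 75 mm high, loose; not to be moved. Origin: centre of the underside.
- tip_box: Grey box of pipette tips, 120 x 85 mm, 46 mm high, loose, at the right side; not to be moved. Origin: centre of the underside.
Not all that is in view belongs to the job. Leave any green or yellow look-alike of the stirrer alone.

How it is judged:
At the end, for the whole second after the job is handed in: Impeller on the plate, centred to 12 mm; collar flat on its blades, to 11 mm; bottle on the bench within 15 mm of midway (along and across); plug on the bench behind it, centres 71-101 mm apart, within 20 mm sideways of the midpoint. All upright within 7 degrees, at rest (horizontal distance between impeller and base_plate below 0.012 m and z of impeller in the frame of base_plate between 0.012 and 0.02 m and horizontal distance between collar and impeller below 0.011 m and z of collar in the frame of impeller between 0.01 and 0.018 m and x of bottle in the frame of base_plate between -0.015 and 0.015 m and horizontal distance between bottle and base_plate between 0.125 and 0.155 m and horizontal distance between bottle and stirrer between 0.125 and 0.155 m and horizontal distance between plug and bottle between 0.071 and 0.101 m and x of plug in the frame of base_plate above 0.04 m and (y of plug in the frame of base_plate between 0.12 and 0.16 m or y of plug in the frame of base_plate between -0.16 and -0.12 m) and height (world z) of each of bottle, plug below 0.005 m and angle between each of impeller, collar, bottle, plug's own z axis and vertical below 0.12 rad and linear speed of each of impeller, collar, bottle, plug below 0.01 m/s); the robot touches nothing.
It fails at once if the beaker is moved by more than 25 mm (distance of beaker from where it was at the start of the episode above 0.025 m).
It fails at once if the tip box is moved by more than 25 mm (distance of tip_box from where it was at the start of the episode above 0.025 m).
It also fails if it takes over 112 s, if anything falls off the work surface, if the arm or the gripper's body presses on something with over 40 N, if the wrist force passes 120 N, or if a joint passes its speed limit or range.

## Working session

There is one attempt and no reset: what is moved stays moved. The work goes in short steps, Python scripts to look and compute and a tool call to move; the robot and the scene stay as the last step left them, time stands still between calls to the robot, and variables do not carry over. Pictures are saved under pics/ and viewed, at most 14 in all, crops included, and the job is handed in when it is done.

Besides the shell and the picture viewer there is one more tool, called after "Request:" as name(argument=value, ...), one argument or row to a line, values as JSON. send_rows: Moves the arm, as the interface text tells. Its arguments: {"type":"object","properties":{"increments":{"type":"array"},"force":{"type":"number"}},"required":["increments"]}

```bash
mkdir -p pics; ls
cat > h.py <<'E'
import numpy as np, cv2
from cell import arm
from scipy.spatial.transform import Rotation as R
def snap(n,f):
    p=arm.camera_params(n); im=arm.get_image(n); cv2.imwrite(f'pics/{f}.png',im[:,:,::-1]); return p,im
def cast(p,uv,z):
    K=np.array(p["camera_matrix"]);Rm=np.array(p["R"]);t=np.array(p["t"]).ravel()
    c=-Rm.T@t; d=Rm.T@np.linalg.inv(K)@np.array([uv[0],uv[1],1.0])
    return c+d*(z-c[2])/d[2]
def proj(p,X):
    q=np.array(p["R"])@np.array(X)+np.array(p["t"]).ravel(); q=np.array(p["camera_matrix"])@q; return q[:2]/q[2]
E
python3 - <<'E'
from h import *
s=arm.observe(); print(s)
for n in("scene","side","wrist"):
    p,im=snap(n,n+'0'); Rm=np.array(p["R"]);print(n,p["camera_matrix"],(-Rm.T@np.array(p["t"]).ravel()).round(3),Rm[2].round(2))
    cv2.imwrite(f'pics/{n}0.png',im[:,:,::-1])
a=cv2.imread('pics/scene0.png');b=cv2.imread('pics/side0.png')
E
```

```text
pics
{'clock': 0.0, 'joints': array([-1.38561782,  0.43524725,  0.02501433,  1.57410203, -0.01159865,
        1.13398067, -0.07509545]), 'dq': array([ 5.79661943e-04, -1.00011544e-05,  6.85599505e-06,  6.09770274e-04,
       -9.96209128e-04, -6.63482027e-04, -9.64807600e-04]), 'joint_efforts': array([-6.82070113e-04, -6.67871475e+01,  9.84861664e-01, -3.14440727e+01,
       -6.03369623e-02,  4.36184846e-02,  1.79724375e-04]), 'position': array([0.17732338, 0.59878684, 0.22592846]), 'ee_rot': array([-4.50632619e-01, -3.10903813e+00,  2.49891611e-03]), 'force': array([ 0.96227743, -0.03662493, -0.88168862]), 'ft_torque': array([-0.03326651, -0.02116607,  0.03838988]), 'gripper_force': 0.0, 'width': 1.0010237913667686}
scene [[488.72121096   0.         254.43435799]
 [  0.         488.72121096 199.47347263]
 [  0.           0.           1.        ]] [ 1.224 -0.103  1.104] [-0.57  0.01 -0.82]
side [[415.1191699    0.         264.03723473]
 [  0.         415.1191699  183.71708938]
 [  0.           0.           1.        ]] [ 0.142 -0.78   1.017] [ 0.31  0.55 -0.78]
wrist [[316.90602036   0.         252.82268143]
 [  0.         316.90602036 193.87890816]
 [  0.           0.           1.        ]] [0.103 0.621 0.384] [ 0.28 -0.08 -0.96]
```

View pics/scene0.png

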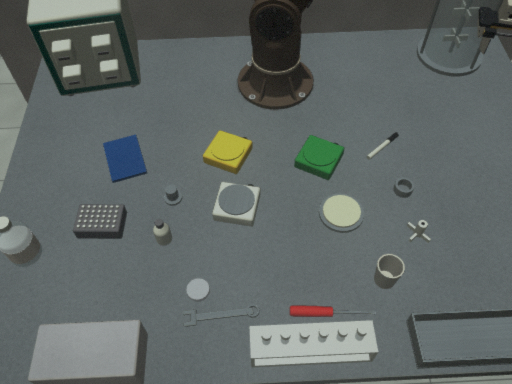

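View pics/side0.png

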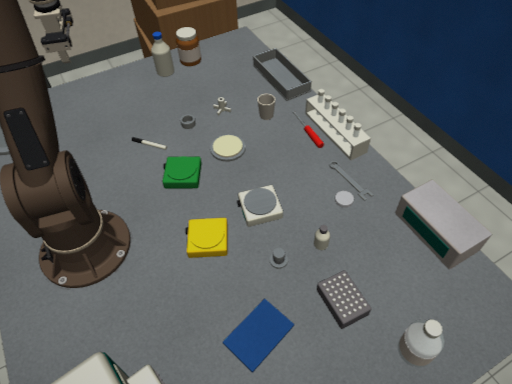

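Choices, scene pixels:
- Stirrer: white at (237,203). Look-alikes are yellow at (228,150) and green at (320,155).
- Plate: (341,211). Possible confusion with the white disc at (198,289).
- Small bottle: (161,230). The big flask is at (12,235).
- Plug: (172,195).
- Collar: (403,187). Possible confusion with the beaker rim at (390,265).
- Impeller: (420,230). Another impeller-like shape sits in the vessel at (458,35).

Next is one close crop to check these, plus measurement.

Run:
```python
from h import *
im=cv2.imread('pics/scene0.png')
c1=cv2.resize(im[165:290,310:440],None,fx=4,fy=4,interpolation=cv2.INTER_CUBIC)
c2=cv2.resize(im[170:295,145:210],None,fx=4,fy=4,interpolation=cv2.INTER_CUBIC)
cv2.imwrite('pics/crop1.png',np.hstack([c1,c2]))
for n in('scene','side'):
    im=cv2.imread(f'pics/{n}0.png'); p=arm.camera_params(n)
    hsv=cv2.cvtColor(im,cv2.COLOR_BGR2HSV)
    bg=cv2.medianBlur(im,61)
    m=(np.abs(im.astype(int)-bg).max(2)>22).astype(np.uint8)
    k,l,st,ce=cv2.connectedComponentsWithStats(m)
    for i in range(1,k):
        x,y,w,h,a=st[i]
        if 40<a<4000: print(n,(x,y,w,h,a),ce[i].round(1),im[l==i].mean(0).round(),cast(p,ce[i],.02)[:2].round(3))
```

```text
scene (np.int32(26), np.int32(0), np.int32(115), np.int32(96), np.int32(3445)) [80.7 45.3] [74. 81. 69.] [-0.202 -0.662]
scene (np.int32(300), np.int32(0), np.int32(13), np.int32(11), np.int32(85)) [305.2   3.6] [22. 25. 27.] [-0.392  0.138]
scene (np.int32(249), np.int32(3), np.int32(15), np.int32(30), np.int32(186)) [254.5  16.5] [26. 30. 32.] [-0.326 -0.053]
scene (np.int32(479), np.int32(7), np.int32(33), np.int32(42), np.int32(649)) [491.3  25.3] [43. 44. 41.] [-0.22   0.778]
scene (np.int32(500), np.int32(14), np.int32(12), np.int32(8), np.int32(41)) [507.5  18.5] [81. 91. 91.] [-0.255  0.847]
scene (np.int32(391), np.int32(29), np.int32(35), np.int32(3), np.int32(47)) [411.1  29.9] [101. 100.  93.] [-0.213  0.492]
scene (np.int32(420), np.int32(31), np.int32(10), np.int32(22), np.int32(63)) [424.3  41.9] [60. 62. 58.] [-0.145  0.522]
scene (np.int32(91), np.int32(33), np.int32(20), np.int32(15), np.int32(230)) [100.3  40. ] [154. 166. 160.] [-0.227 -0.597]
scene (np.int32(222), np.int32(33), np.int32(107), np.int32(77), np.int32(2556)) [274.9  71.8] [69. 74. 73.] [-0.025  0.00
[... 7349 characters left out ...]
int32(75), np.int32(1606)) [257.9 334.5] [117.  69.  34.] [ 0.294 -0.466]
side (np.int32(398), np.int32(319), np.int32(46), np.int32(46), np.int32(1363)) [422.  341.3] [139. 145. 144.] [ 0.62  -0.676]
side (np.int32(0), np.int32(334), np.int32(6), np.int32(31), np.int32(69)) [  1.4 350.2] [134. 143. 142.] [-0.245 -0.193]
side (np.int32(52), np.int32(352), np.int32(110), np.int32(32), np.int32(1392)) [110.7 371.3] [147. 158. 156.] [-0.036 -0.369]
side (np.int32(489), np.int32(354), np.int32(23), np.int32(20), np.int32(111)) [500.8 363.9] [132. 141. 139.] [ 0.738 -0.804]
side (np.int32(473), np.int32(373), np.int32(17), np.int32(11), np.int32(76)) [481.9 378.6] [136. 145. 144.] [ 0.676 -0.804]
```

View pics/crop1.png

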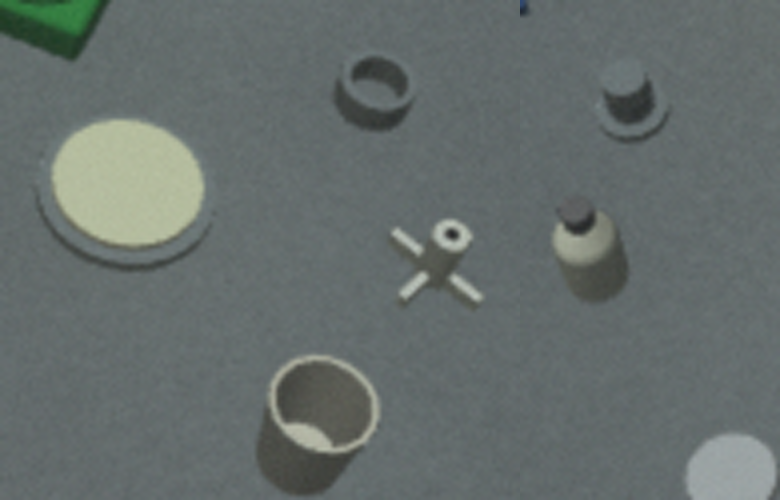

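Run:
```python
from h import *
p=arm.camera_params('scene');s=arm.camera_params('side')
def f(n,uv,z,q=p): print(n,cast(q,uv,z).round(4))
f('plate',(341.5,210.1),.016); f('plate s',(227.1,145),.016,s)
# stirrer steel plate by ellipse: gray interior in both views
for n,q,c in(('scene',p,(237,202)),('side',s,(261,201))):
    im=cv2.imread(f'pics/{n}0.png'); x0,y0=c[0]-30,c[1]-30
    g=cv2.cvtColor(im[y0:y0+60,x0:x0+60],cv2.COLOR_BGR2GRAY)
    m=(np.abs(g.astype(int)-int(np.median(g[26:34,26:34])))<16).astype(np.uint8)
    w=(g>125).astype(np.uint8); cn,_=cv2.findContours(w,cv2.RETR_CCOMP,cv2.CHAIN_APPROX_NONE)
    for cc in cn:
        if len(cc)>40:
            e=cv2.fitEllipse(cc); print(n,len(cc),e); f('stir',(e[0][0]+x0,e[0][1]+y0),.045,q)
f('imp top',(423,223.7),.05);f('imp bl',(419.5,231.3),.014)
f('collar',(403.8,185.5),.026)
f('plug top',(172,189.3),.044);f('plug fl',(173,197),.008)
f('bot cap',(159.2,222.8),.085)
im=cv2.imread('pics/side0.png')
T=lambda a,b,c,d:cv2.resize(im[a:b,c:d],(0,0),fx=5,fy=5,interpolation=cv2.INTER_CUBIC)
cv2.imwrite('pics/crop2.png',np.hstack([T(85,165,175,240),np.vstack([T(220,260,265,335)+0,T(238,278,265,335)])]))
```

```text
plate [0.5225 0.1412 0.016 ]
plate s [0.5194 0.1406 0.016 ]
scene 222 ((28.982635498046875, 28.401594161987305), (37.17786407470703, 43.88434982299805), 84.58564758300781)
stir [ 0.4961 -0.1371  0.045 ]
side 193 ((28.8377742767334, 31.31743812561035), (32.93837356567383, 39.79912185668945), 90.60231018066406)
stir [ 0.4846 -0.1434  0.045 ]
imp top [0.596  0.3318 0.05  ]
imp bl [0.5968 0.3322 0.014 ]
collar [0.4586 0.3188 0.026 ]
plug top [ 0.4501 -0.3077  0.044 ]
plug fl [ 0.4501 -0.3105  0.008 ]
bot cap [ 0.5802 -0.326   0.085 ]
```

View pics/crop2.png

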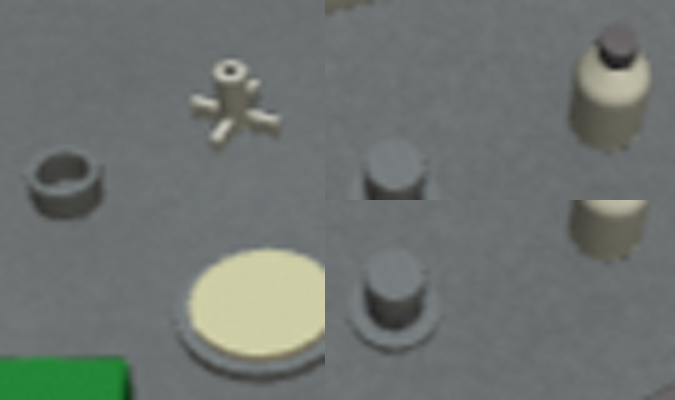

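Run:
```python
from h import *
p=arm.camera_params('scene');s=arm.camera_params('side')
def f(n,uv,z,q=p): print(n,cast(q,uv,z).round(4))
for n,q,c in(('scene',p,(237,202)),('side',s,(261,201))):
    im=cv2.imread(f'pics/{n}0.png'); x0,y0=c[0]-30,c[1]-30
    g=cv2.cvtColor(im[y0:y0+60,x0:x0+60],cv2.COLOR_BGR2GRAY)
    m=(g<122).astype(np.uint8); k,l,st,ce=cv2.connectedComponentsWithStats(m,connectivity=4)
    i=l[30,30]; print(n,g[30,20:60:3],st[i],ce[i]); f('disc',ce[i]+[x0,y0],.045,q)
f('imp s',(221,99),.05,s);f('collar s',(188,118.6),.026,s);f('plug s',(279,253),.044,s);f('cap s',(323.8,228),.085,s)
```

```text
scene [113 113 114 116 114 115 116 113 116 160  86 105 103 107] [   0    0   60   60 3048] [29.57316273 29.27919948]
disc [ 0.499  -0.1356  0.045 ]
side [122 120 120 119 119 120 120 120 121 168 114 112 116 113] [ 14  26  31  18 381] [29.88976378 34.63779528]
disc [ 0.4813 -0.1554  0.045 ]
imp s [0.593  0.3279 0.05  ]
collar s [0.4558 0.3191 0.026 ]
plug s [ 0.4455 -0.3145  0.044 ]
cap s [ 0.5747 -0.3302  0.085 ]
```

Run:
```python
from h import *
for n,c,th in(('scene',(237,202),(135,140,145)),('side',(261,201),(135,140,145))):
    q=arm.camera_params(n); im=cv2.imread(f'pics/{n}0.png'); x0,y0=c[0]-30,c[1]-30
    g=cv2.cvtColor(im[y0:y0+60,x0:x0+60],cv2.COLOR_BGR2GRAY); G=cv2.resize(g,None,fx=4,fy=4,interpolation=cv2.INTER_CUBIC)
    for t in th:
        k,l,st,ce=cv2.connectedComponentsWithStats((G<t).astype(np.uint8),connectivity=4)
        i=l[120,120]; uv=(ce[i]+.5)/4-.5+[x0,y0]; print(n,t,st[i],uv.round(1),cast(q,uv,.045).round(4))
print(arm.observe()['ee_rot'], R.from_rotvec(arm.observe()['ee_rot']).as_matrix().round(3))
```

```text
scene 135 [    0     0   240   240 49795] [236.7 201.3] [ 0.4989 -0.1354  0.045 ]
scene 140 [    0     0   240   240 50208] [236.6 201.2] [ 0.4989 -0.1354  0.045 ]
scene 145 [    0     0   240   240 50597] [236.6 201.2] [ 0.4989 -0.1354  0.045 ]
side 135 [    0     0   240   240 50499] [260.5 199.9] [ 0.4907 -0.1369  0.045 ]
side 140 [    0     0   240   240 50818] [260.5 199.9] [ 0.4907 -0.1369  0.045 ]
side 145 [    0     0   240   240 51132] [260.5 199.9] [ 0.4907 -0.137   0.045 ]
[-4.50611123e-01 -3.10905531e+00  1.81669868e-03] [[-0.959  0.284 -0.   ]
 [ 0.284  0.959 -0.001]
 [-0.    -0.001 -1.   ]]
```

Request:
send_rows(
  increments=[
    [9.18,[-3,-1,0],[0,0,0]],
    [9.18,[-4,-1.2,0],[0,0,0]],
    [9.18,[-4,-1.2,0],[0,0,0]],
    [9.18,[-4,-1.2,0],[0,0,0]],
    [9.18,[-4,-1.2,0],[0,0,0]],
  ],
)

```text
clock: 0.65
position: [0.3443, 0.4886, 0.2266]
ee_rot: [-0.45, -3.109, 0.0]
force: [0.2, 0.7, -0.3]
width: 1.001
gripper_force: 0.0
```

Request:
send_rows(
  increments=[
    [9.18,[-4,-1.2,0],[0,0,0]],
    [9.18,[-4,-1.2,0],[0,0,0]],
    [9.18,[-4,-1.2,0],[0,0,0]],
    [9.18,[-4,-1.2,0],[0,0,0]],
    [9.18,[-4,-1.2,0],[0,0,0]],
  ],
)

```text
clock: 1.15
position: [0.519, 0.3743, 0.2266]
ee_rot: [-0.45, -3.109, 0.0]
force: [-0.0, 0.3, 0.1]
width: 0.999
gripper_force: 0.0
```

Request:
send_rows(
  increments=[
    [9.18,[-4,-1.2,0],[0,0,-0.05]],
    [9.18,[0,0,0],[0,0,-0.12]],
    [9.18,[0,0,0],[0,0,-0.12]],
    [9.18,[0,0,0],[0,0,0]],
    [9.18,[0,0,0],[0,0,0]],
  ],
)

```text
clock: 1.65
position: [0.5526, 0.3526, 0.2265]
ee_rot: [-0.002, -3.141, 0.0]
force: [0.0, 0.2, -0.6]
width: 0.999
gripper_force: 0.0
```

```bash
cat >> h.py <<'E'
def go(X,Y,Z=None,yaw=None):
    "shift in cm in tool axes to reach X,Y,Z; turn about tool z to bring tool x to -X world"
    s=arm.observe(); P=np.array(s['position']); M=R.from_rotvec(s['ee_rot']).as_matrix()
    d=np.array([X,Y,P[2] if Z is None else Z])-P
    print('t',round(s['clock'],2),'pos',P.round(4),'shift cm',(M.T@d*100).round(2),'yawturn',round(float(np.arctan2(M[1,0],-M[0,0])),3)*-1,'tilt',M[2].round(3),'w',round(s['width']*9.18,2),'F',s['force'].round(1),s['gripper_force'])
E
python3 - <<'E'
from h import *
go(.594,.330); print(arm.observe()['joints'].round(2))
p,im=snap('wrist','w1')
print(proj(p,(.594,.33,.05)),proj(p,(.457,.319,.026)),proj(p,(.521,.141,.016)))
E
```

```text
t 1.65 pos [0.5526 0.3526 0.2265] shift cm [-4.14 -2.26 -0.  ] yawturn -0.001 tilt [ 0.001 -0.    -1.   ] w 9.17 F [ 0.   0.2 -0.6] 0.0
[-0.7   0.48  0.07  1.49 -0.04  1.16  0.95]
[233.26447989 209.34994374] [221.94693646  80.79945178] [ 70.45246131 140.01509791]
```

View pics/w1.png

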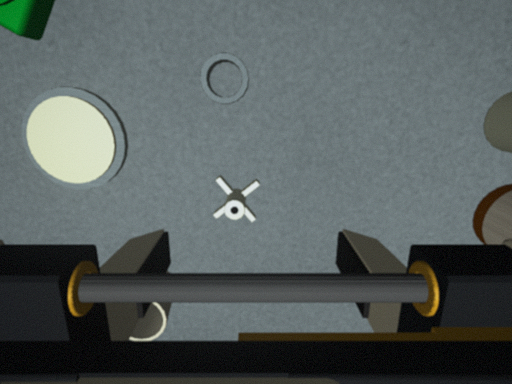

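Request:
send_rows(
  increments=[
    [9.18,[-2.1,-1.1,0],[0,0,0]],
    [9.18,[-2.04,-1.16,4],[0,0,0]],
    [9.18,[0,0,4],[0,0,0]],
    [9.18,[0,0,3],[0,0,0]],
    [9.18,[0,0,0],[0,0,0]],
  ],
)

```text
clock: 2.2
position: [0.5913, 0.3287, 0.1121]
ee_rot: [0.001, -3.135, 0.007]
force: [-0.6, -0.9, 0.3]
width: 1.003
gripper_force: 0.0
```

Run:
```python
from h import *
im=cv2.imread('pics/w1.png')
# w1 pose: rebuild camera from current camera offset in the tool frame
s=arm.observe(); M=R.from_rotvec(s['ee_rot']).as_matrix(); p=arm.camera_params('wrist')
d=np.array([.5526,.3526,.2265])-s['position']
q=dict(p); q['t']=np.array(p['t']).ravel()-np.array(p['R'])@d
print('check',proj(q,(.594,.33,.05)))
for n,uv,z in(('collar',(224.5,78),.026),('plate',(70.5,140),.016),('imp',(234,210),.05),('beaker near edge',(163,320),.075)): print(n,cast(q,uv,z).round(4))
g=cv2.cvtColor(im,cv2.COLOR_BGR2GRAY)[45:115,190:260]; m=(g<95).astype(np.uint8)
k,l,st,ce=cv2.connectedComponentsWithStats(m)
for i in range(1,k):
    if st[i][4]>200: print(st[i],ce[i]+[190,45])
go(.594,.330,.02)
```

```text
check [233.94233199 210.27241957]
collar [0.453  0.3206 0.026 ]
plate [0.5202 0.1394 0.016 ]
imp [0.5937 0.3301 0.05  ]
beaker near edge [0.72   0.2474 0.075 ]
[ 16  14  33  38 202] [215.78217822  72.12376238]
t 2.2 pos [0.5913 0.3287 0.1121] shift cm [-0.33  0.17  9.21] yawturn 0.001 tilt [ 0.007 -0.004 -1.   ] w 9.21 F [-0.6 -0.9  0.3] 0.0
```

Request:
send_rows(
  increments=[
    [9.18,[-0.3,0.15,3],[0,0,0]],
    [9.18,[0,0,3],[0,0,0]],
    [9.18,[0,0,2.2],[0,0,0]],
    [9.18,[0,0,1],[0,0,0]],
    [9.18,[0,0,0],[0,0,0]],
  ],
)

```text
clock: 2.7
position: [0.5971, 0.3319, 0.0249]
ee_rot: [0.003, -3.141, 0.001]
force: [-0.4, 0.1, 0.6]
width: 1.001
gripper_force: 0.0
```

Request:
send_rows(
  increments=[
    [2.0,[0,0,0],[0,0,0]],
    [1.0,[0,0,0],[0,0,0]],
    [1.0,[0,0,0],[0,0,0]],
    [1.0,[0,0,0],[0,0,0]],
    [1.0,[0,0,0],[0,0,0]],
  ],
  force=20,
)

```text
clock: 3.2
position: [0.5974, 0.3317, 0.0252]
ee_rot: [-0.003, 3.141, 0.001]
force: [0.0, -0.4, -0.4]
width: 0.616
gripper_force: 0.0
```

Request:
send_rows(
  increments=[
    [1.0,[0,0,0],[0,0,0]],
    [1.0,[0,0,0],[0,0,0]],
    [1.0,[0,0,0],[0,0,0]],
    [1.0,[0,0,0],[0,0,0]],
    [1.0,[0,0,0],[0,0,0]],
  ],
)

```text
clock: 3.7
position: [0.5972, 0.3316, 0.0247]
ee_rot: [0.003, -3.142, 0.0]
force: [0.2, 0.4, -0.1]
width: 0.257
gripper_force: 20.0
```

Request:
send_rows(
  increments=[
    [1.0,[0,0,-2],[0,0,0]],
    [1.0,[0,0,-4],[0,0,0]],
    [1.0,[1.5,-4,0],[0,0,0]],
    [1.0,[1.5,-4,0],[0,0,0]],
    [1.0,[1.5,-4,0],[0,0,0]],
  ],
)

```text
clock: 4.2
position: [0.5519, 0.2102, 0.0849]
ee_rot: [-0.004, 3.141, 0.0]
force: [2.0, -1.0, -1.4]
width: 0.255
gripper_force: 20.0
```

Request:
send_rows(
  increments=[
    [1.0,[1.5,-4,0],[0,0,0]],
    [1.0,[1.3,-3,0],[0,0,0]],
    [1.0,[0,0,0],[0,0,0]],
    [1.0,[0,0,0],[0,0,0]],
    [1.0,[0,0,0],[0,0,0]],
  ],
)

```text
clock: 4.7
position: [0.5252, 0.1427, 0.0849]
ee_rot: [-0.005, 3.141, 0.001]
force: [-0.3, -0.1, -1.0]
width: 0.255
gripper_force: 20.0
```

Run:
```python
from h import *
go(.5237,.142,.0415)
p,im=snap('wrist','w2'); q,im2=snap('scene','s2')
cv2.imwrite('pics/m2.png',np.hstack([cv2.resize(im[:,:,::-1],(400,300)),cv2.resize(im2[150:270,280:440,::-1],(400,300))]))
```

```text
t 4.7 pos [0.5252 0.1427 0.0849] shift cm [ 0.15 -0.07  4.34] yawturn 0.003 tilt [-0.001  0.001 -1.   ] w 2.34 F [-0.3 -0.1 -1. ] 20.000014007091522
```

View pics/m2.png

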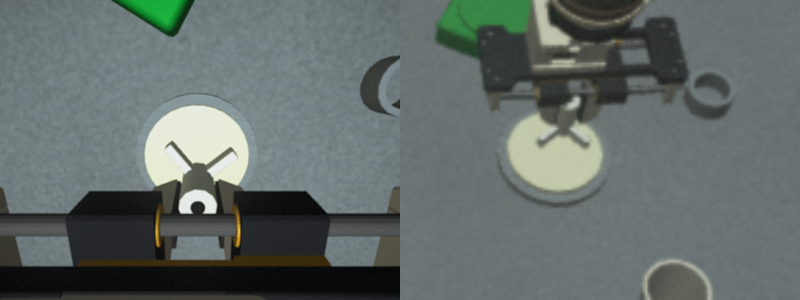

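Request:
send_rows(
  increments=[
    [1.0,[0.15,-0.07,2],[0,0,0]],
    [1.0,[0,0,1.5],[0,0,0]],
    [1.0,[0,0,0.5],[0,0,0]],
    [1.0,[0,0,0.3],[0,0,0]],
    [1.0,[0,0,0],[0,0,0]],
  ],
)

```text
clock: 5.3
position: [0.5234, 0.1411, 0.0417]
ee_rot: [-0.004, 3.142, 0.0]
force: [0.2, 1.0, -1.1]
width: 0.257
gripper_force: 20.0
```

Run:
```python
from h import *
p=arm.camera_params('wrist'); s=arm.observe()
go(.5237,.142,.0415)
d=np.array([.5252,.1427,.0849])-s['position']
q=dict(p); q['t']=np.array(p['t']).ravel()-np.array(p['R'])@d
print(cast(q,(253.4,265),.110))
```

```text
t 5.3 pos [0.5234 0.1411 0.0417] shift cm [-0.03  0.09  0.02] yawturn 0.003 tilt [-0.  0. -1.] w 2.36 F [ 0.2  1.  -1.1] 19.999932646751404
[0.52266817 0.1423201  0.11      ]
```

Request:
send_rows(
  increments=[
    [1.0,[0,0,0.1],[0,0,0]],
    [6,[0,0,0],[0,0,0]],
    [6,[0,0,0],[0,0,0]],
    [6,[0,0,0],[0,0,0]],
    [6,[0,0,0],[0,0,0]],
  ],
)

```text
clock: 5.8
position: [0.5233, 0.1407, 0.041]
ee_rot: [-0.003, 3.141, 0.0]
force: [-0.4, -0.1, 0.6]
width: 0.557
gripper_force: 0.0
```

Request:
send_rows(
  increments=[
    [9.18,[0,0,-2],[0,0,0]],
    [9.18,[0,0,-4],[0,0,0]],
    [9.18,[0,0,-4],[0,0,0]],
    [9.18,[1.4,3.6,0],[0,0,0]],
    [9.18,[1.4,3.6,0],[0,0,0]],
  ],
)

```text
clock: 6.3
position: [0.4961, 0.2128, 0.1425]
ee_rot: [0.002, 3.138, 0.002]
force: [-0.3, 0.6, -0.7]
width: 0.976
gripper_force: 0.0
```

Request:
send_rows(
  increments=[
    [9.18,[1.4,3.6,0],[0,0,0]],
    [9.18,[1.4,3.6,0],[0,0,0]],
    [9.18,[1.4,3.6,0],[0,0,0]],
    [9.18,[-2,0,0],[0,0,0]],
    [9.18,[0,0,0],[0,0,0]],
  ],
)

```text
clock: 6.8
position: [0.4741, 0.3216, 0.1408]
ee_rot: [-0.005, 3.14, 0.001]
force: [0.7, -1.1, -0.2]
width: 0.999
gripper_force: 0.0
```

Run:
```python
from h import *
go(.455,.320,.005)
p,im=snap('wrist','w3')
print(proj(p,(.455,.32,.026)),proj(p,(.521,.141,.066)))
```

```text
t 6.8 pos [0.4741 0.3216 0.1408] shift cm [ 1.93 -0.16 13.58] yawturn 0.003 tilt [-0.002  0.    -1.   ] w 9.17 F [ 0.7 -1.1 -0.2] 0.0
[251.83409018 167.67193364] [ 32.50671085 256.36611687]
```

View pics/w3.png

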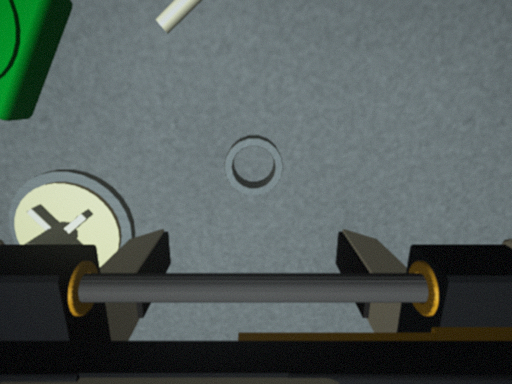

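Request:
send_rows(
  increments=[
    [9.18,[2.1,0,3],[0,0,0]],
    [9.18,[0,0,4],[0,0,0]],
    [9.18,[0,0,4],[0,0,0]],
    [9.18,[0,0,2],[0,0,0]],
    [9.18,[0,0,0],[0,0,0]],
  ],
)

```text
clock: 7.35
position: [0.4498, 0.318, 0.0082]
ee_rot: [0.001, -3.137, 0.006]
force: [-1.1, -1.3, -0.0]
width: 1.001
gripper_force: 0.0
```

Run:
```python
from h import *
go(.453,.322,.004)
```

```text
t 7.35 pos [0.4498 0.318  0.0082] shift cm [-0.32  0.4   0.42] yawturn 0.001 tilt [ 0.004 -0.004 -1.   ] w 9.19 F [-1.1 -1.3 -0. ] 0.0
```

Request:
send_rows(
  increments=[
    [9.18,[0,0,0],[0,0,0]],
    [9.18,[0,0,0],[0,0,0]],
  ],
)

```text
clock: 7.55
position: [0.4527, 0.3208, 0.0123]
ee_rot: [-0.002, 3.14, 0.002]
force: [0.4, 0.4, 0.3]
width: 0.997
gripper_force: 0.0
```

Run:
```python
from h import *
go(.453,.322,.004)
```

```text
t 7.55 pos [0.4527 0.3208 0.0123] shift cm [-0.03  0.12  0.83] yawturn 0.001 tilt [-0.002  0.001 -1.   ] w 9.16 F [0.4 0.4 0.3] 0.0
```

Request:
send_rows(
  increments=[
    [9.18,[0,0.1,0.5],[0,0,0]],
    [9.18,[0,0,0.3],[0,0,0]],
    [9.18,[0,0,0],[0,0,0]],
    [4.5,[0,0,0],[0,0,0]],
    [4,[0,0,0],[0,0,0]],
  ],
  force=25,
)

```text
clock: 8.05
position: [0.4518, 0.3216, 0.0028]
ee_rot: [-0.003, 3.141, 0.0]
force: [-0.4, -0.3, -0.1]
width: 0.873
gripper_force: 0.0
```

Request:
send_rows(
  increments=[
    [4,[0,0,0],[0,0,0]],
    [4,[0,0,0],[0,0,0]],
    [4,[0,0,0],[0,0,0]],
    [4,[0,0,0],[0,0,0]],
  ],
)

```text
clock: 8.45
position: [0.4518, 0.3216, 0.0027]
ee_rot: [0.003, -3.142, -0.0]
force: [0.2, -1.5, 0.4]
width: 0.563
gripper_force: 25.0
```

Request:
send_rows(
  increments=[
    [4,[0,0,-2],[0,0,0]],
    [4,[0,0,-4],[0,0,0]],
    [4,[0,0,-4],[0,0,0]],
    [4,[-1.3,3.5,0],[0,0,0]],
    [4,[1.3,-3.5,0],[0,0,0]],
  ],
)

```text
clock: 8.95
position: [0.455, 0.3319, 0.1046]
ee_rot: [-0.014, 3.135, 0.015]
force: [-0.6, -0.6, -1.9]
width: 0.566
gripper_force: 25.0
```

Request:
send_rows(
  increments=[
    [4,[-1.4,-4,0],[0,0,0]],
    [4,[-1.4,-4,0],[0,0,0]],
    [4,[-1.4,-4,0],[0,0,0]],
    [4,[0,0,0],[0,0,0]],
    [4,[0,0,0],[0,0,0]],
  ],
)

```text
clock: 9.45
position: [0.4943, 0.2003, 0.1026]
ee_rot: [-0.001, -3.141, 0.0]
force: [-0.4, 0.6, -1.0]
width: 0.565
gripper_force: 25.0
```

Run:
```python
from h import *
go(.521,.141,.040)
snap('wrist','w4'); q,im2=snap('scene','s4')
a=cv2.imread('pics/w4.png'); print(proj(arm.camera_params('wrist'),(.521,.141,.066)))
cv2.imwrite('pics/m4.png',np.hstack([cv2.resize(a,(400,300)),cv2.resize(im2[150:270,280:440,::-1],(400,300))]))
```

```text
t 9.45 pos [0.4943 0.2003 0.1026] shift cm [-2.68 -5.92  6.27] yawturn -0.001 tilt [ 0. -0. -1.] w 5.19 F [-0.4  0.6 -1. ] 24.99991808552295
[163.5889573  258.25887392]
```

View pics/m4.png

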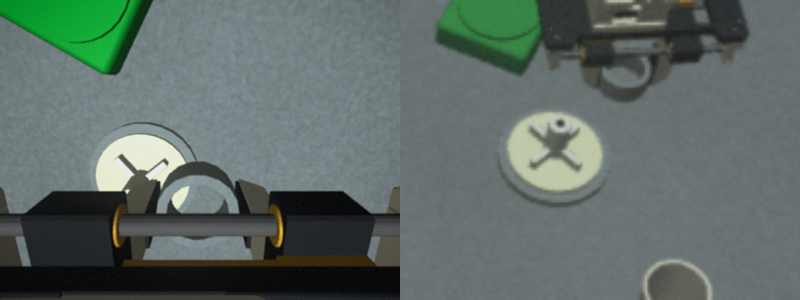

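Run:
```python
from h import *
q=arm.camera_params('scene')
im=cv2.imread('pics/s4.png'); 
print(cast(q,(344,199.6),.066), cast(q,(341.5,210.1),.016))
snap('side','d4'); b=cv2.imread('pics/d4.png')
cv2.imwrite('pics/d4c.png',cv2.resize(b[100:180,180:280],None,fx=6,fy=6,interpolation=cv2.INTER_CUBIC)); print(proj(arm.camera_params('side'),(.521,.141,.066)))
```

```text
[0.5230354 0.140981  0.066    ] [0.52250781 0.1411945  0.016     ]
[226.24917058 134.01457766]
```

View pics/d4c.png

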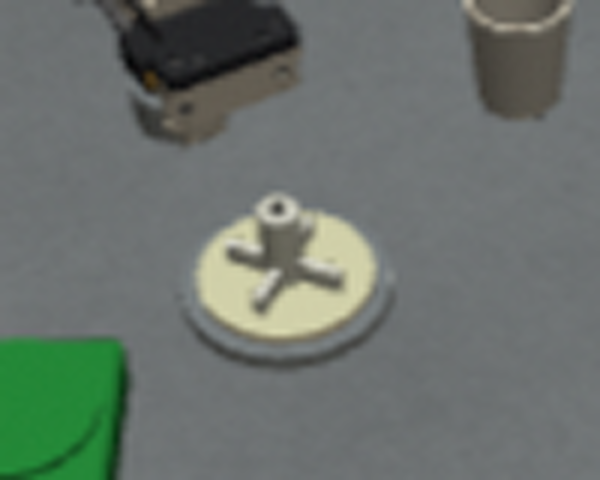

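Request:
send_rows(
  increments=[
    [4,[-1.4,-3,0],[0,0,0]],
    [4,[-1.28,-2.9,0],[0,0,0]],
    [4,[0,0,0],[0,0,0]],
    [4,[0,0,0],[0,0,0]],
    [4,[0,0,0],[0,0,0]],
  ],
)

```text
clock: 10.1
position: [0.5203, 0.1446, 0.1026]
ee_rot: [0.007, -3.141, -0.001]
force: [-0.4, 0.5, -1.4]
width: 0.566
gripper_force: 25.0
```

Run:
```python
from h import *
go(.521,.141,.033)
p,im=snap('wrist','w5'); snap('scene','s5')
cv2.imwrite('pics/m5.png',np.hstack([cv2.resize(im[130:320,160:350,::-1],(400,400)),cv2.resize(cv2.imread('pics/s5.png')[150:250,290:390],(400,400))]))
```

```text
t 10.1 pos [0.5203 0.1446 0.1026] shift cm [-0.07 -0.36  6.96] yawturn 0.005 tilt [ 0.     0.001 -1.   ] w 5.2 F [-0.4  0.5 -1.4] 24.999824250116944
```

View pics/m5.png

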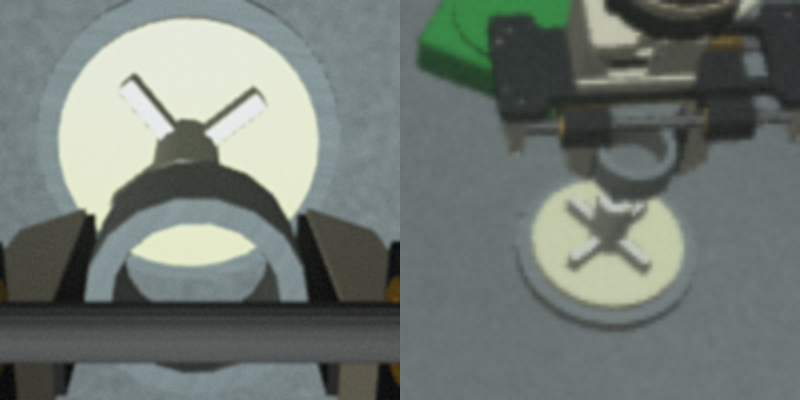

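Request:
send_rows(
  increments=[
    [4,[-0.07,-0.3,0],[0,0,0]],
    [4,[0,0,1.5],[0,0,0]],
    [4,[0,0,1],[0,0,0]],
    [4,[0,0,0],[0,0,0]],
    [4,[0,0,0],[0,0,0]],
  ],
)

```text
clock: 10.7
position: [0.5215, 0.1398, 0.0776]
ee_rot: [0.004, -3.141, 0.0]
force: [1.0, 0.1, -1.4]
width: 0.561
gripper_force: 25.0
```

Request:
send_rows(
  increments=[
    [4,[0,0,1],[0,0,0]],
    [4,[0,0,1.5],[0,0,0]],
    [4,[0,0,1],[0,0,0]],
    [4,[0,0,0.5],[0,0,0]],
    [4,[0,0,0],[0,0,0]],
  ],
)

```text
clock: 11.2
position: [0.5212, 0.1395, 0.037]
ee_rot: [0.003, -3.14, 0.001]
force: [0.1, -0.5, -1.9]
width: 0.57
gripper_force: 25.0
```

Request:
send_rows(
  increments=[
    [4,[0,0,0.2],[0,0,0]],
    [4,[0,0,0],[0,0,0]],
    [4,[0,0,0],[0,0,0]],
  ],
)

```text
clock: 11.5
position: [0.5219, 0.1398, 0.0361]
ee_rot: [-0.003, 3.141, 0.0]
force: [-0.4, -0.5, -1.3]
width: 0.562
gripper_force: 25.0
```

Request:
send_rows(
  increments=[
    [4,[0,0,0.2],[0,0,0]],
    [4,[0,0,0.1],[0,0,0]],
    [4,[0,0,0],[0,0,0]],
    [4,[0,0,0],[0,0,0]],
  ],
)

```text
clock: 11.9
position: [0.5217, 0.1397, 0.0328]
ee_rot: [-0.003, 3.141, 0.0]
force: [0.8, 0.5, -1.0]
width: 0.563
gripper_force: 25.0
```

Request:
send_rows(
  increments=[
    [8,[0,0,0],[0,0,0]],
    [8,[0,0,0],[0,0,0]],
    [8,[0,0,0],[0,0,0]],
    [8,[0,0,0],[0,0,0]],
    [8,[0,0,-2],[0,0,0]],
  ],
)

```text
clock: 12.4
position: [0.5201, 0.1392, 0.0511]
ee_rot: [0.004, -3.138, 0.002]
force: [0.0, 0.2, 0.3]
width: 0.868
gripper_force: 0.0
```

Request:
send_rows(
  increments=[
    [8,[0,0,-4],[0,0,0]],
    [8,[0,0,-4],[0,0,0]],
    [9.18,[0,-4,-2],[0,0,0]],
    [9.18,[0,-4,0],[0,0,0]],
    [9.18,[0,-4,0],[0,0,0]],
  ],
)

```text
clock: 12.9
position: [0.5224, 0.0186, 0.1539]
ee_rot: [-0.005, 3.139, 0.001]
force: [0.7, -0.1, 1.0]
width: 0.997
gripper_force: 0.0
```

Request:
send_rows(
  increments=[
    [9.18,[-0.5,-4,0],[0,0,0]],
    [9.18,[-0.5,-4,0],[0,0,0]],
    [9.18,[-0.5,-4,0],[0,0,0]],
    [9.18,[0,0,0],[0,0,0]],
    [9.18,[0,0,0],[0,0,0]],
  ],
)

```text
clock: 13.4
position: [0.537, -0.1013, 0.1526]
ee_rot: [-0.001, -3.141, 0.0]
force: [-0.5, 1.7, -0.4]
width: 1.002
gripper_force: 0.0
```

Run:
```python
from h import *
go(.578,-.328,.02); print(arm.observe()['joints'].round(2))
p,im=snap('wrist','w6'); q,im2=snap('scene','s6')
print('stir',proj(p,(.495,-.138,.045)),'collar',proj(p,(.521,.141,.056)))
cv2.imwrite('pics/m6.png',np.hstack([im[:300,:,::-1],cv2.resize(im2[165:265,300:380,::-1],(240,300))]))
```

```text
t 13.4 pos [ 0.537  -0.1013  0.1526] shift cm [ -4.11 -22.67  13.26] yawturn -0.0 tilt [ 0. -0. -1.] w 9.19 F [-0.5  1.7 -0.4] 0.0
[ 0.    0.38  0.12  1.87 -0.06  0.9   1.71]
stir [209.74137935 142.82371657] collar [546.81736736 176.26822178]
```

View pics/m6.png

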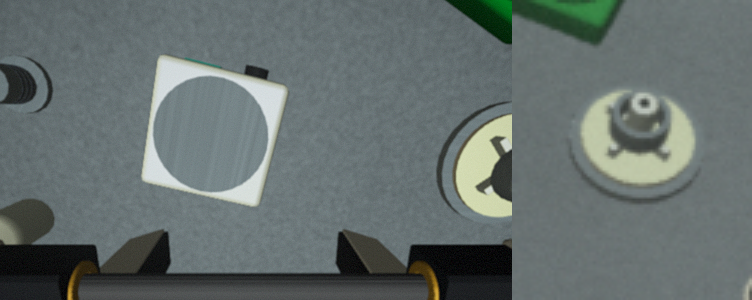

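Run:
```python
from h import *
p=arm.camera_params('wrist')
s=cast(p,(210.5,134),.045); a=np.array([.521,.1405]); print(s)
d=s[:2]-a; L=np.hypot(*d); m=a+d/2; x=np.array([-d[1],d[0]])/L; print(L,m,x,m+.086*x)
```

```text
[ 0.48792566 -0.13491028  0.045     ]
0.2773891358678822 [0.50446283 0.00279486] [ 0.99286613 -0.11923446] [ 0.58984932 -0.0074593 ]
```

Request:
send_rows(
  increments=[
    [9.18,[-0.7,-4,0],[0,0,0]],
    [9.18,[-0.7,-4,0],[0,0,0]],
    [9.18,[0,-4,0],[0,0,0]],
    [9.18,[0,-4,0],[0,0,0]],
    [9.18,[0,0,0],[0,0,0]],
  ],
)

```text
clock: 14.0
position: [0.5505, -0.2658, 0.1528]
ee_rot: [-0.005, -3.141, 0.005]
force: [-0.5, -1.1, -0.0]
width: 0.999
gripper_force: 0.0
```

Request:
send_rows(
  increments=[
    [9.18,[0,-4,0],[0,0,0]],
    [9.18,[0,0,0],[0,0,0]],
    [9.18,[0,0,0],[0,0,0]],
  ],
)

```text
clock: 14.3
position: [0.5518, -0.2995, 0.1525]
ee_rot: [0.004, -3.141, -0.001]
force: [-0.0, 0.6, -0.4]
width: 0.997
gripper_force: 0.0
```

Run:
```python
from h import *
go(.578,-.328,.02)
p,im=snap('wrist','w7')
print('cap',proj(p,(.578,-.328,.085)),'plug',proj(p,(.448,-.311,.044)))
```

```text
t 14.3 pos [ 0.5518 -0.2995  0.1525] shift cm [-2.62 -2.87 13.25] yawturn 0.002 tilt [ 0.  0. -1.] w 9.15 F [-0.   0.6 -0.4] 0.0
cap [216.79304234 237.83961512] plug [239.236646    63.36648679]
```

View pics/w7.png

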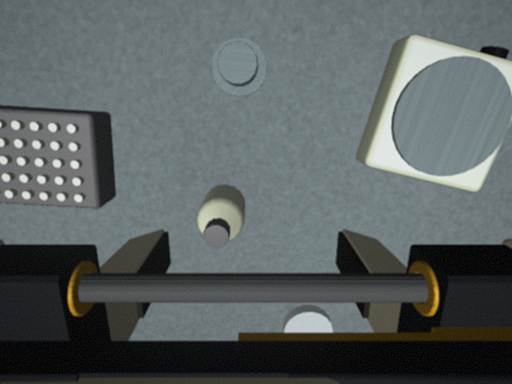

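Run:
```python
from h import *
p=arm.camera_params('wrist')
print(cast(p,(96,205),.046),cast(p,(113,190),.0),cast(p,(217,233),.085),cast(p,(238,62),.044))
```

```text
[ 0.56511904 -0.43717967  0.046     ] [ 0.56465381 -0.44151087  0.        ] [ 0.57423736 -0.32656285  0.085     ] [ 0.44731708 -0.31096161  0.044     ]
```

Request:
send_rows(
  increments=[
    [9.18,[-1.2,-1.4,0],[0,0,0]],
    [9.18,[-1.1,-1.45,2],[0,0,0]],
    [9.18,[0,0,0],[0,0,0]],
    [9.18,[0,0,0],[0,0,0]],
  ],
)

```text
clock: 14.75
position: [0.5748, -0.3266, 0.1321]
ee_rot: [0.006, -3.14, -0.002]
force: [0.1, 0.1, 0.3]
width: 1.003
gripper_force: 0.0
```

Run:
```python
from h import *
go(.575,-.328,.025)
```

```text
t 14.75 pos [ 0.5748 -0.3266  0.1321] shift cm [-0.04 -0.16 10.71] yawturn 0.004 tilt [ 0.001  0.002 -1.   ] w 9.21 F [0.1 0.1 0.3] 0.0
```

Box edge is at y=-0.437 and the finger backs reach -0.393, so it is clear. Descending.

Request:
send_rows(
  increments=[
    [9.18,[0,0,3],[0,0,0]],
    [9.18,[0,0,3],[0,0,0]],
    [9.18,[0,0,3],[0,0,0]],
    [9.18,[0,0,1.6],[0,0,0]],
    [9.18,[0,0,0],[0,0,0]],
  ],
)

```text
clock: 15.25
position: [0.5736, -0.3268, 0.0251]
ee_rot: [0.005, -3.138, -0.003]
force: [0.7, -0.5, -0.3]
width: 0.999
gripper_force: 0.0
```

Request:
send_rows(
  increments=[
    [3,[0,0,0],[0,0,0]],
    [3,[0,0,0],[0,0,0]],
    [3,[0,0,0],[0,0,0]],
    [3,[0,0,0],[0,0,0]],
    [3,[0,0,0],[0,0,0]],
  ],
  force=20,
)

```text
clock: 15.75
position: [0.5749, -0.3289, 0.0273]
ee_rot: [-0.003, 3.141, -0.0]
force: [-0.5, 0.5, 0.4]
width: 0.614
gripper_force: 0.0
```

Request:
send_rows(
  increments=[
    [3,[0,0,0],[0,0,0]],
    [3,[0,0,0],[0,0,0]],
    [3,[0,0,0],[0,0,0]],
  ],
)

```text
clock: 16.05
position: [0.5747, -0.3286, 0.0268]
ee_rot: [-0.003, 3.142, 0.0]
force: [-0.5, 0.7, 1.8]
width: 0.452
gripper_force: 20.0
```

Request:
send_rows(
  increments=[
    [3,[0,0,-2],[0,0,0]],
    [3,[0,0,-4],[0,0,0]],
    [3,[0,0,-3],[0,0,0]],
    [3,[0.5,3,0],[0,0,0]],
    [3,[0.5,4,0],[0,0,0]],
  ],
)

```text
clock: 16.55
position: [0.5644, -0.2609, 0.1178]
ee_rot: [0.003, 3.139, -0.004]
force: [0.2, 0.9, -1.7]
width: 0.451
gripper_force: 20.0
```

Request:
send_rows(
  increments=[
    [3,[1,4,0],[0,0,0]],
    [3,[1,4,0],[0,0,0]],
    [3,[1,4,0],[0,0,0]],
    [3,[1,4,0],[0,0,0]],
    [3,[1,4,0],[0,0,0]],
  ],
)

```text
clock: 17.05
position: [0.5134, -0.0573, 0.1167]
ee_rot: [0.003, -3.142, -0.0]
force: [-0.3, 0.7, -1.1]
width: 0.457
gripper_force: 20.0
```

Request:
send_rows(
  increments=[
    [3,[1,4,0],[0,0,0]],
    [3,[0,2,0],[0,0,0]],
    [3,[0,0,0],[0,0,0]],
    [3,[0,0,0],[0,0,0]],
    [3,[0,0,0],[0,0,0]],
  ],
)

```text
clock: 17.55
position: [0.504, -0.0002, 0.1167]
ee_rot: [0.001, -3.142, 0.001]
force: [-0.3, -0.4, -0.8]
width: 0.45
gripper_force: 20.0
```

Run:
```python
from h import *
go(.505,.002,.027)
```

```text
t 17.55 pos [ 5.040e-01 -2.000e-04  1.167e-01] shift cm [-0.1   0.22  8.97] yawturn 0.001 tilt [ 0.    -0.001 -1.   ] w 4.13 F [-0.3 -0.4 -0.8] 19.999620714224875
```

Request:
send_rows(
  increments=[
    [3,[-0.1,0.22,3],[0,0,0]],
    [3,[0,0,3],[0,0,0]],
    [3,[0,0,2],[0,0,0]],
    [3,[0,0,0.6],[0,0,0]],
    [3,[0,0,0],[0,0,0]],
  ],
)

```text
clock: 18.05
position: [0.5046, 0.0022, 0.0302]
ee_rot: [0.001, -3.14, 0.001]
force: [-0.2, 0.0, -0.9]
width: 0.45
gripper_force: 20.0
```

Request:
send_rows(
  increments=[
    [3,[0,0,0.2],[0,0,0]],
    [3,[0,0,0],[0,0,0]],
    [3,[0,0,0],[0,0,0]],
  ],
)

```text
clock: 18.35
position: [0.5056, 0.0033, 0.0295]
ee_rot: [-0.003, 3.14, 0.0]
force: [0.1, -0.5, -1.0]
width: 0.453
gripper_force: 20.0
```

Request:
send_rows(
  increments=[
    [3,[0,0,0.2],[0,0,0]],
    [3,[0,0,0.1],[0,0,0]],
    [3,[0,0,0],[0,0,0]],
    [3,[0,0,0],[0,0,0]],
    [7,[0,0,0],[0,0,0]],
  ],
)

```text
clock: 18.85
position: [0.5054, 0.0035, 0.0263]
ee_rot: [-0.003, 3.14, 0.0]
force: [-0.4, 0.4, -0.1]
width: 0.495
gripper_force: 0.0
```

Request:
send_rows(
  increments=[
    [7,[0,0,0],[0,0,0]],
    [7,[0,0,0],[0,0,0]],
    [7,[0,0,0],[0,0,0]],
    [7,[0,0,-2],[0,0,0]],
    [7,[0,0,-4],[0,0,0]],
  ],
)

```text
clock: 19.35
position: [0.5028, 0.0032, 0.0841]
ee_rot: [0.004, -3.136, 0.001]
force: [-0.1, 0.2, 0.6]
width: 0.76
gripper_force: 0.0
```

Request:
send_rows(
  increments=[
    [7,[0,0,-4],[0,0,0]],
    [9.18,[0,0,-3],[0,0,0]],
    [9.18,[0,-4,0],[0,0,0]],
    [9.18,[0,-4,0],[0,0,0]],
    [9.18,[1,-4,0],[0,0,0]],
  ],
)

```text
clock: 19.85
position: [0.4961, -0.1178, 0.1561]
ee_rot: [-0.006, 3.14, -0.0]
force: [-0.2, -1.2, -0.4]
width: 0.995
gripper_force: 0.0
```

Request:
send_rows(
  increments=[
    [9.18,[1,-4,0],[0,0,0]],
    [9.18,[1,-4,0],[0,0,0]],
    [9.18,[1,-4,0],[0,0,0]],
    [9.18,[1,-4,0],[0,0,0]],
    [9.18,[0,-3,0],[0,0,0]],
  ],
)

```text
clock: 20.35
position: [0.4536, -0.3096, 0.1557]
ee_rot: [-0.001, -3.141, 0.001]
force: [0.9, -0.4, -0.3]
width: 1.001
gripper_force: 0.0
```

Request:
send_rows(
  increments=[
    [9.18,[0,0,0],[0,0,0]],
    [9.18,[0,0,0],[0,0,0]],
    [9.18,[0,0,0],[0,0,0]],
  ],
)

```text
clock: 20.65
position: [0.4558, -0.3054, 0.1554]
ee_rot: [0.006, -3.141, -0.002]
force: [-0.5, -0.5, -0.3]
width: 1.002
gripper_force: 0.0
```

Run:
```python
from h import *
go(.4475,-.311,.008)
p,im=snap('wrist','w8'); q,im2=snap('scene','s8')
print('plug',proj(p,(.4475,-.311,.044)),'cap',proj(q,(.505,.003,.085)))
cv2.imwrite('pics/m8.png',np.hstack([im[60:360,80:480,::-1],cv2.resize(im2[145:265,210:370,::-1],(400,300))]))
```

```text
t 20.65 pos [ 0.4558 -0.3054  0.1554] shift cm [ 0.83 -0.57 14.74] yawturn 0.004 tilt [ 0.     0.001 -1.   ] w 9.2 F [-0.5 -0.5 -0.3] 0.0
plug [247.09111915 180.70060383] cap [290.12465522 191.98059439]
```

View pics/m8.png

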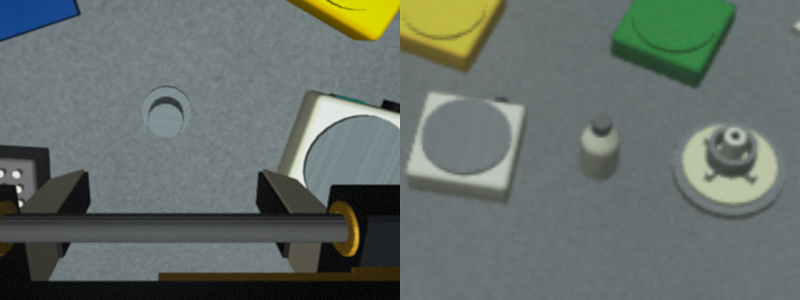

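Request:
send_rows(
  increments=[
    [9.18,[0.83,-0.57,2],[0,0,0]],
    [9.18,[0,0,4],[0,0,0]],
    [9.18,[0,0,4],[0,0,0]],
    [9.18,[0,0,2],[0,0,0]],
    [9.18,[0,0,1],[0,0,0]],
  ],
)

```text
clock: 21.25
position: [0.4467, -0.3108, 0.0238]
ee_rot: [0.006, -3.139, -0.003]
force: [-0.6, 0.2, -0.1]
width: 1.001
gripper_force: 0.0
```

Request:
send_rows(
  increments=[
    [9.18,[0,0,0],[0,0,0]],
    [9.18,[0,0,0],[0,0,0]],
  ],
)

```text
clock: 21.45
position: [0.4481, -0.3125, 0.0266]
ee_rot: [-0.004, 3.14, -0.001]
force: [0.9, -0.4, 0.7]
width: 1.0
gripper_force: 0.0
```

Run:
```python
from h import *
go(.4475,-.311,.016)
```

```text
t 21.45 pos [ 0.4481 -0.3125  0.0266] shift cm [0.06 0.15 1.06] yawturn 0.003 tilt [-0.001 -0.    -1.   ] w 9.18 F [ 0.9 -0.4  0.7] 0.0
```

Request:
send_rows(
  increments=[
    [9.18,[0,0.1,0.6],[0,0,0]],
    [9.18,[0,0,0.4],[0,0,0]],
    [9.18,[0,0,0],[0,0,0]],
    [2,[0,0,0],[0,0,0]],
    [2,[0,0,0],[0,0,0]],
  ],
  force=30,
)

```text
clock: 21.95
position: [0.4475, -0.3116, 0.0159]
ee_rot: [-0.003, 3.141, -0.0]
force: [0.4, -0.5, -0.8]
width: 0.872
gripper_force: 0.0
```

Request:
send_rows(
  increments=[
    [2,[0,0,0],[0,0,0]],
    [2,[0,0,0],[0,0,0]],
    [2,[0,0,0],[0,0,0]],
    [2,[0,0,0],[0,0,0]],
    [2,[0,0,0],[0,0,0]],
  ],
)

```text
clock: 22.45
position: [0.4473, -0.3114, 0.0157]
ee_rot: [-0.003, 3.142, 0.0]
force: [0.1, -0.8, 0.1]
width: 0.44
gripper_force: 0.0
```

Request:
send_rows(
  increments=[
    [2,[0,0,0],[0,0,0]],
    [2,[0,0,0],[0,0,0]],
    [2,[0,0,0],[0,0,0]],
  ],
)

```text
clock: 22.75
position: [0.4474, -0.3115, 0.0157]
ee_rot: [-0.003, 3.142, -0.0]
force: [0.3, -0.1, 0.4]
width: 0.342
gripper_force: 30.0
```

Request:
send_rows(
  increments=[
    [2,[0,0,-2],[0,0,0]],
    [2,[0,0,-4],[0,0,0]],
    [2,[0,0,-3],[0,0,0]],
    [2,[-2.8,2,0],[0,0,0]],
    [2,[-2.8,2,0],[0,0,0]],
  ],
)

```text
clock: 23.25
position: [0.5038, -0.272, 0.107]
ee_rot: [0.001, 3.14, -0.002]
force: [0.5, -0.1, -1.8]
width: 0.344
gripper_force: 30.0
```

Request:
send_rows(
  increments=[
    [2,[-2.8,2,0],[0,0,0]],
    [2,[-2.8,2,0],[0,0,0]],
    [2,[-2.8,2,0],[0,0,0]],
    [2,[0,4,0],[0,0,0]],
    [2,[0,4,0],[0,0,0]],
  ],
)

```text
clock: 23.75
position: [0.5872, -0.1301, 0.1051]
ee_rot: [0.002, -3.141, 0.0]
force: [0.8, 1.3, -1.4]
width: 0.341
gripper_force: 30.0
```

Request:
send_rows(
  increments=[
    [2,[0,4,0],[0,0,0]],
    [2,[0,4,0],[0,0,0]],
    [2,[0,4,0],[0,0,0]],
    [2,[0,0,0],[0,0,0]],
    [2,[0,0,0],[0,0,0]],
  ],
)

```text
clock: 24.25
position: [0.5864, -0.0097, 0.1054]
ee_rot: [0.008, -3.141, -0.0]
force: [0.2, -0.9, -0.6]
width: 0.342
gripper_force: 30.0
```

Request:
send_rows(
  increments=[
    [2,[0,0,0],[0,0,0]],
  ],
)

```text
clock: 24.35
position: [0.5865, -0.0124, 0.1056]
ee_rot: [0.002, -3.141, 0.001]
force: [0.5, -0.8, -1.5]
width: 0.34
gripper_force: 30.0
```

Run:
```python
from h import *
go(.590,-.007,.0157)
```

```text
t 24.35 pos [ 0.5865 -0.0124  0.1056] shift cm [-0.36  0.55  8.99] yawturn 0.001 tilt [ 0.    -0.001 -1.   ] w 3.12 F [ 0.5 -0.8 -1.5] 29.999661147594452
```

Request:
send_rows(
  increments=[
    [2,[-0.36,0.5,3],[0,0,0]],
    [2,[0,0,3],[0,0,0]],
    [2,[0,0,2],[0,0,0]],
    [2,[0,0,0.6],[0,0,0]],
    [2,[0,0,0],[0,0,0]],
  ],
)

```text
clock: 24.85
position: [0.5898, -0.0076, 0.0191]
ee_rot: [0.0, -3.14, 0.001]
force: [-0.6, 0.2, -1.9]
width: 0.342
gripper_force: 30.0
```

Request:
send_rows(
  increments=[
    [2,[0,0,0],[0,0,0]],
    [2,[0,0,0],[0,0,0]],
  ],
)

```text
clock: 25.05
position: [0.5912, -0.0065, 0.021]
ee_rot: [-0.002, 3.14, 0.0]
force: [0.1, 0.4, -1.7]
width: 0.345
gripper_force: 30.0
```

Request:
send_rows(
  increments=[
    [2,[0,0,0.3],[0,0,0]],
    [2,[0,0,0.2],[0,0,0]],
    [2,[0,0,0],[0,0,0]],
    [2,[0,0,0],[0,0,0]],
  ],
)

```text
clock: 25.45
position: [0.5908, -0.0061, 0.0157]
ee_rot: [-0.003, 3.14, 0.0]
force: [-2.2, -0.1, 7.8]
width: 0.34
gripper_force: 30.0
```

Request:
send_rows(
  increments=[
    [7,[0,0,0],[0,0,0]],
    [7,[0,0,0],[0,0,0]],
    [7,[0,0,0],[0,0,0]],
    [7,[0,0,0],[0,0,0]],
    [7,[0,0,0],[0,0,0]],
  ],
)

```text
clock: 25.95
position: [0.5902, -0.0061, 0.0146]
ee_rot: [0.003, -3.141, 0.0]
force: [0.4, -0.8, -0.0]
width: 0.722
gripper_force: 0.0
```

Request:
send_rows(
  increments=[
    [7,[0,0,-2],[0,0,0]],
    [7,[0,0,-4],[0,0,0]],
    [7,[0,0,-4],[0,0,0]],
    [7,[0,0,-4],[0,0,0]],
    [7,[0,-4,-4],[0,0,0]],
  ],
)

```text
clock: 26.45
position: [0.5909, -0.036, 0.192]
ee_rot: [-0.016, 3.141, 0.005]
force: [1.5, -0.2, 0.2]
width: 0.762
gripper_force: 0.0
```

Request:
send_rows(
  increments=[
    [7,[4,-4,0],[0,0,0]],
    [7,[4,-4,0],[0,0,0]],
    [7,[4,-4,0],[0,0,0]],
    [7,[0,-4,0],[0,0,0]],
    [7,[0,-4,0],[0,0,0]],
  ],
)

```text
clock: 26.95
position: [0.4835, -0.229, 0.1905]
ee_rot: [-0.003, 3.141, 0.001]
force: [1.5, 0.1, -0.1]
width: 0.763
gripper_force: 0.0
```

Run:
```python
from h import *
go(.4,-.3)
p,im=snap('scene','s9'); q,im2=snap('side','d9')
cv2.imwrite('pics/m9.png',np.hstack([cv2.resize(im[150:290,230:410,::-1],(400,311)),cv2.resize(im2[90:230,185:365,::-1],(400,311))]))
for X in((.505,.0035,.085),(.591,-.0065,.044),(.521,.141,.066)): print(proj(p,X).round(1),proj(q,X).round(1))
```

```text
t 26.95 pos [ 0.4835 -0.229   0.1905] shift cm [ 8.37 -7.09 -0.01] yawturn 0.002 tilt [-0.001  0.001 -1.   ] w 7.0 F [ 1.5  0.1 -0.1] 0.0
[290.3 192. ] [241.4 158.5]
[288.5 229.3] [267.5 159. ]
[343.9 198.9] [226.2 134. ]
```

View pics/m9.png

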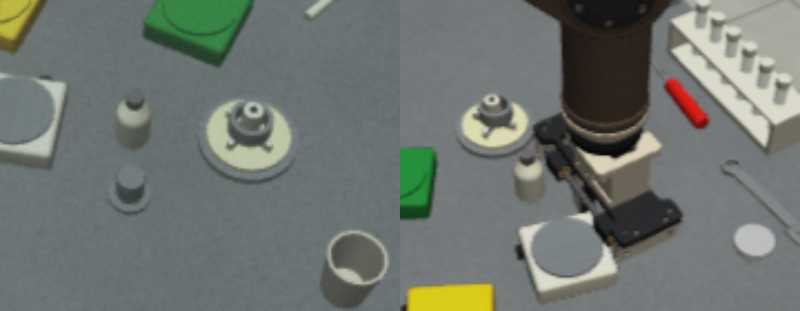

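Request:
send_rows(
  increments=[
    [7,[0,0,-2],[0,0,0]],
    [7,[0,0,0],[0,0,0]],
    [7,[0,0,0],[0,0,0]],
  ],
)

```text
clock: 27.35
position: [0.485, -0.2273, 0.21]
ee_rot: [-0.004, 3.141, 0.0]
force: [0.6, 0.0, 0.4]
width: 0.763
gripper_force: 0.0
```

```bash
python3 -c "
from cell import arm
print(arm.sign_off())"
```

```text
the job is handed in; nothing more can be done
None
```

I handed the job in after about 27 s of the 112 s allowed; the last scene picture shows the impeller centred on the plate with the collar over its hub, the bottle midway and the plug about 86 mm behind it, all upright, though `sign_off` returned no verdict.

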